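Bring the specimen tally wheel up to five

ROBOT

A 6-joint arm with a two-finger parallel gripper is mounted at the origin on the work surface. World frame = base frame: x ahead of the robot, y to its left, z up, the work surface at z = 0. Lengths are in m, angles in rad, forces in N, time in s.
With the tool pointing down it reaches from about 0.35 to 0.975 m from the base axis. Payload 4.9 kg.
Tool frame: the origin (TCP) lies at the very end of the fingers, on their centre line; the grasp point (between the pads) lies behind it (manip.grip_depth is the z of the grasp point in the tool frame, in m); z points along the fingers, y is the direction in which the jaws open and shut (so a half turn about z gives the same grasp; the last joint's range is limited). The gripper opens to 85 mm and grips with 20 to 120 N. Pads are 22 mm wide; open, the fingers measure 114 mm over their backs; the gripper's body (76 mm by 85 mm) begins 54 mm behind the grasp point. The pads swing forward as they close: fully open they stand 13 mm farther back than shut.
Start: joints at [1.198, 0.053, 1.613, -0, 1.476, -0.119], TCP at [0.157, 0.605, 0.231] pointing down, gripper open.
Joint ranges: [-3.01, 3.01], [-1.01, 2.22], [0.06, 2.58], [-1.02, 4.17], [0.09, 2.62], [-3.14, 3.14]. Speed limits (rad/s): [2.57, 2.57, 3.14, 3.14, 3.14, 3.14].

INTERFACE

Orientations are given as a unit quaternion [w, x, y, z].
In Python, from plant import state, optics, manip, silhouettes, place_of gives the robot as it stands. The module is installed in compiled form; this text tells all that it offers.
- The arm moves only by the tool jog_arm, never from a script. Its argument "increments" is a list of rows, each an object with "slide": the shift along the tool's x, y, z in mm, a list of three; "rotation": the turn, a rotation vector about the tool's x, y, z in degrees, a list of three. A call has 1 to 20 rows; each row shifts and turns the commanded pose from where the row before left it, along the tool's axes as they then stand; what a row does not reach is not made up. A row lasts 1/12 s, in which the tool goes at most 41.7 mm and 7.16 degrees, less where a joint would pass 70% of its speed; a pose out of reach is approached as far as the arm can. A call with a gripper value outside its range is refused whole. "fingers" is the opening, from 0 (shut) to 1 (fully open), set as the call begins (left out, the last holds). The fingers move at their own pace and stop on an object; the grip force is fixed at half the most. Time passes only in rows, so rows that do not move let the fingers close. It gives the time, the measured TCP pose, the force and the opening at its end, in the units of the state.
- state(): the state, without advancing time (a new reading comes with each control period).
- optics.grab_frame(name): name is "scene" or "side" or "wrist"; returns a dict with "frame" (420x560x3 uint8, blue, green, red), "camera_matrix" (3x3 intrinsics, pixels), "distortion" ([k1, k2, p1, p2, k3] as OpenCV has them; the pictures are not rectified), "R" (3x3) and "t" (3): a world point X has camera coordinates R X + t. Camera axes: x right, y down, z forward; pixel columns grow to the right and rows downward; lengths in m; the calibration is good to about 2 mm. A picture is of the moment at which its call begins. There is no depth.
- manip.job_done(): hands the job in, once; it reports no verdict.
Trained networks look in the newest picture that a camera, given by its name, has taken for a name from the list of things; names that differ only in an ending like _2 or _b are one class to them, and where a whole thing is asked for, a point or a joint stands for the part that bears it (a point fixed in the world has none). Each returns a list of dicts, best first, with "score" (0 to 1); they miss things now and then, are a little off and sometimes report something else, mostly with a low value. They report only what shows in the picture. A call takes as long as a camera call.
- silhouettes(thing, camera): "mask" (420x560 bool, what is visible of it) and "bbox" ([left, top, right, bottom] in pixels, round what is visible of it).
- place_of(thing, camera): "uv" ([column, row] in pixels: a listed point, or the origin of a listed thing).
The state is a dict: "time": time; "joint_pos": joint angles; "joint_vel": joint speeds; "joint_efforts": joint torques, N m; "tool_pos": TCP position; "tool_rot": TCP orientation; "contact_force": force on the tool from outside, world axes, zero at the start; "ft_torque": the same for the moment, N m; "gripper_width": opening from 0.0 (shut) to 1.0 (fully open).
Only numpy, scipy, OpenCV 4.12 (cv2) and the standard library are available. Lean on these libraries where they do the work, as an engineer would, in place of code of your own. Each camera call takes 0.05 s, during which the arm holds its last target.

TASK

Five mussel shells lie in the specimen tray, but the tally counter beside it shows fewer. Flick the edge of its lugged wheel clockwise with a fingertip until the lug for four (the one that comes to the red pointer just before the yellow one) has clicked in at the pointer, let it settle there for a moment, then flick it on by one last click so that the yellow lug, five, rests at the pointer, never running past it. Do not lift, shove or tip the counter, and leave the tray, the jar and the hand lens where they are.

Things in the scene. Friction and masses are not known exactly. Their poses are not given: they have to be found in the camera images.
- tally (a joint): Wheel angle, rad; grows as it turns clockwise seen from above, 0.785 (45 deg) a click, 0.785*k with lug k at the pointer: 3.142 at four, 3.927 at five (yellow). Starts clicked in at one, two or three; end stops just before zero and just after seven. Push a lug over half a click and the sprung wheel snaps on to the next notch; less, and it snaps back. Takes about 1 N at a lug's end.
- wheel_centre (a point): Centre of the tally wheel on its upright axis, 50 mm above the table. A black disc 74 mm across, 42 to 54 mm above the table (steel cap 26 mm across to 62 mm), with eight radial lugs 45 deg apart. Lug 0 is red, 5 yellow, the others white, with as many black dots as their number; numbers rise counterclockwise from above. The point turns with the wheel, its x axis along lug 0.
- yellow_lug (a point): Top of the yellow lug (five), 60 mm from the wheel's axis, 58 mm above the table. All eight lugs alike are upright fins 6 mm thick, reaching from the disc to 66 mm from the axis and from 42 to 58 mm above the table. The gaps between them are about 44 mm wide at 64 mm from the axis, 33 mm at 50 mm, and free down to the base's top, 30 mm above the table.
- pointer (a point): Red-marked pointer: a black post 18 x 20 mm on the base, its top 62 to 65 mm above the table. The point is on its face towards the wheel, 68.5 mm from the wheel's axis, 58 mm above the table. The line from the wheel's axis to this point is the counter's x axis; the lug lying along it is the count shown.
- counter: The tally counter: grey weighted base 175 x 175 mm, its top 30 mm above the table, about 2 kg, loose on rubber feet, with the wheel on top. Origin under its centre, on the table and on the wheel's axis; x points to the pointer, which is on the side away from the robot, within about 30 degrees.
- tray_mid (a point): Open wooden specimen tray, 150 x 190 mm, 35 mm high, with five mussel shells on a yellow mat; to be left alone. The point is its middle, 17 mm above the table.
- jar_mid (a point): Amber jar with a white lid, 54 mm across, 75 mm high, to be left alone; the point is its middle, half-way up.
- lens_mid (a point): Hand lens lying flat, 52 mm across and 10 mm thick with a dark wooden handle reaching 84 mm from the lens's centre, along its -x axis; to be left alone. The point is the lens's centre, 5 mm above the table.

How it is judged:
By the outcome, as a careful person would: the job done as asked, in the order asked, and still so for the second after the job is handed in, with the robot touching nothing.
It also fails if it takes over 64 s, if anything falls off the work surface, if the arm or the gripper's body presses on something with over 40 N, if the wrist force passes 120 N, or if a joint passes its speed limit or range.

## Working session

There is one attempt and no reset: what is moved stays moved. The work goes in short steps, Python scripts to look and compute and a tool call to move; the robot and the scene stay as the last step left them, time stands still between calls to the robot, and variables do not carry over. Pictures are saved under pics/ and viewed, and the job is handed in when it is done.

Besides the shell and the picture viewer there is one more tool, called after "Request:" as name(argument=value, ...), one argument or row to a line, values as JSON. jog_arm: Moves the arm, as the interface text tells. Its arguments: {"type":"object","properties":{"increments":{"type":"array","items":{"type":"object","properties":{"slide":{"type":"array","items":{"type":"number"}},"rotation":{"type":"array","items":{"type":"number"}}}}},"fingers":{"type":"number"}},"required":["increments"]}

```bash
mkdir -p pics; cat > h.py <<'E'
import numpy as np,cv2
from plant import state,optics,manip,silhouettes,place_of
def grab(n,fn=None):
    f=optics.grab_frame(n)
    if fn: cv2.imwrite('pics/'+fn,f['frame'])
    return f
def at_z(f,uv,z):
    K=np.array(f['camera_matrix']);D=np.array(f['distortion']);R=np.array(f['R']);t=np.array(f['t'])
    p=cv2.undistortPoints(np.array([[uv]],float),K,D)[0,0]
    d=R.T@np.array([p[0],p[1],1]);c=-R.T@t
    return c+d*(z-c[2])/d[2]
def proj(f,X):
    R=np.array(f['R']);r,_=cv2.Rodrigues(R)
    return cv2.projectPoints(np.array(X,float).reshape(-1,3),r,np.array(f['t'],float),np.array(f['camera_matrix']),np.array(f['distortion'],float))[0][:,0]
E
python3 - <<'E'
from h import *
s=state();print({k:np.round(v,3) for k,v in s.items()},manip.grip_depth)
for c in ['scene','side','wrist']:
    f=grab(c,c+'0.png')
    print(c,'cam',np.round(-np.array(f['R']).T@f['t'],3))
    for n,z in [('wheel_centre',.05),('yellow_lug',.058),('pointer',.058),('counter',0),('tray_mid',.017),('jar_mid',.0375),('lens_mid',.005)]:
        for r in place_of(n,c)[:2]: print(n,np.round(r['uv'],1),round(r['score'],2),np.round(at_z(f,r['uv'],z),4))
E
```

```text
{'time': np.float64(0.0), 'joint_pos': array([ 1.198,  0.053,  1.614, -0.   ,  1.476, -0.119]), 'joint_vel': array([ 0.   ,  0.001,  0.003, -0.001,  0.001, -0.001]), 'joint_efforts': array([-1.0000e-03, -3.9368e+01, -3.7018e+01, -0.0000e+00,  7.0000e-03,
        0.0000e+00]), 'tool_pos': array([0.157, 0.604, 0.23 ]), 'tool_rot': array([-0.   ,  0.127,  0.992, -0.001]), 'contact_force': array([-0.242, -0.207, -0.255]), 'ft_torque': array([ 0.025, -0.03 , -0.022]), 'gripper_width': np.float64(1.0)} -0.0187
scene cam [1.274 0.194 0.523]
wheel_centre [207.9 206.2] 0.89 [ 0.5914 -0.1025  0.05  ]
yellow_lug [218.2 186.8] 0.79 [ 0.5176 -0.1036  0.058 ]
pointer [196.3 217.9] 0.77 [ 0.6508 -0.1052  0.058 ]
counter [205.6 225.4] 0.63 [ 0.5968 -0.1105  0.    ]
tray_mid [306.7 231. ] 0.69 [0.5895 0.1206 0.017 ]
jar_mid [123.9 219.8] 0.73 [ 0.6647 -0.2662  0.0375]
lens_mid [157.2 204.2] 0.9 [ 0.5458 -0.2538  0.005 ]
side cam [ 0.237 -0.618  0.578]
wheel_centre [330.9 280.8] 0.88 [ 0.5929 -0.1033  0.05  ]
pointer [374.3 268.5] 0.85 [ 0.6657 -0.1153  0.058 ]
counter [327.9 304.4] 0.58 [ 0.5917 -0.1025  0.    ]
tray_mid [267.  224.2] 0.81 [0.5909 0.1257 0.017 ]
jar_mid [433.5 341.4] 0.87 [ 0.663  -0.2632  0.0375]
lens_mid [356.9 379. ] 0.67 [ 0.5482 -0.2499  0.005 ]
wrist cam [0.091 0.621 0.374]
```

```bash
python3 - <<'E'
import cv2
a=cv2.imread('pics/scene0.png');b=cv2.imread('pics/side0.png')
cv2.imwrite('pics/sc.png',cv2.resize(a[130:290,90:370],None,fx=2.8,fy=2.8,interpolation=2))
cv2.imwrite('pics/si.png',cv2.resize(b[180:400,220:480],None,fx=2.7,fy=2.7,interpolation=2))
E
```

```text
(no output)
```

View pics/sc.png

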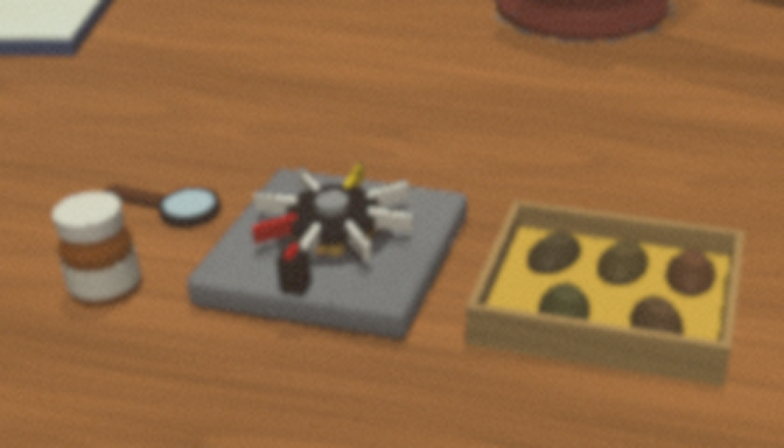

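View pics/si.png

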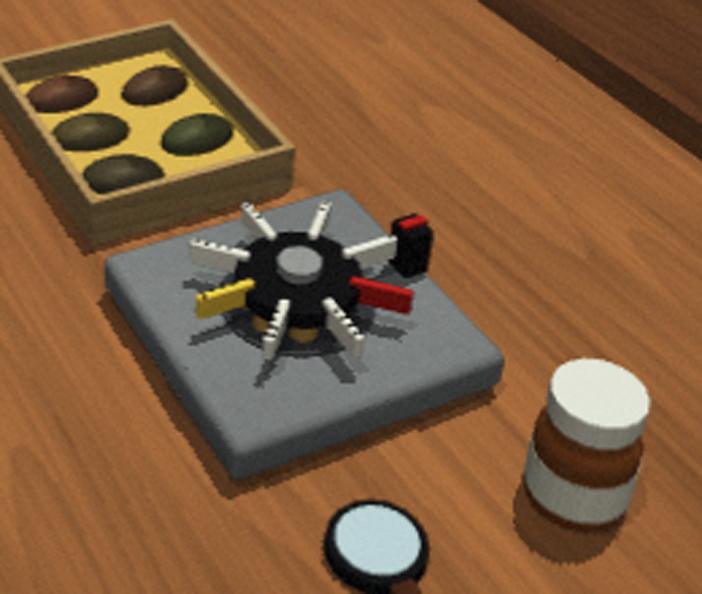

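The side picture shows the red lug just clockwise of the pointer, which is at about (374,268) in the full image. That means lug one is at the pointer, and yellow is four clicks on. I'll move the wrist camera over the counter and shut the fingers on the way.

Request:
jog_arm(
  increments=[
    {"slide": [-25, -26, -2]},
    {"slide": [-25, -26, -2]},
    {"slide": [-25, -26, -2]},
    {"slide": [-25, -26, -2]},
    {"slide": [-25, -26, -2]},
    {"slide": [-25, -26, -2]},
    {"slide": [-25, -26, -2]},
    {"slide": [-25, -26, -2]},
    {"slide": [-25, -26, -2]},
    {"slide": [-25, -26, -2]},
    {"slide": [-25, -26, -2]},
    {"slide": [-25, -26, -2]},
    {"slide": [-25, -26, -2]},
    {"slide": [-25, -26, -2]},
    {"slide": [-25, -26, -2]},
    {"slide": [-25, -26, -2]},
    {"slide": [-25, -26, -2]},
    {"slide": [-25, -26, -2]},
    {"slide": [-25, -26, -2]},
    {"slide": [-25, -26, -2]},
  ],
  fingers=0,
)

```text
invalid input
```

Request:
jog_arm(
  increments=[
    {"slide": [-25, -26, 0]},
    {"slide": [-25, -26, 0]},
    {"slide": [-25, -26, 0]},
    {"slide": [-25, -26, 0]},
    {"rotation": [0, 0, 6.5]},
    {"rotation": [0, 0, 6.5]},
    {"rotation": [0, 0, 6.5]},
    {"rotation": [0, 0, 6.5]},
    {"rotation": [0, 0, 6.5]},
    {"rotation": [0, 0, 6.5]},
    {"rotation": [0, 0, 6.5]},
    {"rotation": [0, 0, 6.5]},
    {"rotation": [0, 0, 6.5]},
    {"rotation": [0, 0, 6.5]},
    {"rotation": [0, 0, 6.5]},
    {"rotation": [0, 0, 3.9]},
    {"slide": [0, 0, 0]},
    {"slide": [0, 0, 0]},
  ],
)

```text
invalid input
```

```bash
python3 - <<'E'
from h import *
s=state();print(s['time'],np.round(s['tool_pos'],4),np.round(s['tool_rot'],4),np.round(s['joint_pos'],2),s['gripper_width'])
f=grab('wrist','w1.png')
print('cam',np.round(-np.array(f['R']).T@f['t'],3),np.round(f['R'],2))
for n,z in [('wheel_centre',.05),('yellow_lug',.058),('pointer',.058),('counter',0),('tray_mid',.017),('jar_mid',.0375)]:
    for r in place_of(n,'wrist')[:2]: print(n,np.round(r['uv'],1),round(r['score'],2),np.round(at_z(f,r['uv'],z),4))
E
```

```text
1.2 [0.1569 0.605  0.2313] [-0.      0.1266  0.992  -0.    ] [ 1.2   0.05  1.61  0.    1.48 -0.12] 1.0021924019277115
cam [0.091 0.621 0.374] [[ 0.25  0.97  0.  ]
 [ 0.93 -0.24  0.26]
 [ 0.26 -0.07 -0.96]]
```

View pics/w1.png

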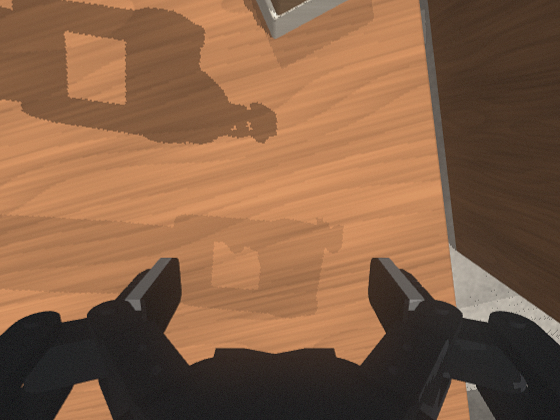

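The rows probably need both fields, so I'll fill in both.

Request:
jog_arm(
  increments=[
    {"slide": [-25, -26, -2], "rotation": [0, 0, 0]},
    {"slide": [-25, -26, -2], "rotation": [0, 0, 0]},
    {"slide": [-25, -26, -2], "rotation": [0, 0, 0]},
    {"slide": [-25, -26, -2], "rotation": [0, 0, 0]},
    {"slide": [-25, -26, -2], "rotation": [0, 0, 0]},
    {"slide": [-25, -26, -2], "rotation": [0, 0, 0]},
    {"slide": [-25, -26, -2], "rotation": [0, 0, 0]},
    {"slide": [-25, -26, -2], "rotation": [0, 0, 0]},
    {"slide": [-25, -26, -2], "rotation": [0, 0, 0]},
    {"slide": [-25, -26, -2], "rotation": [0, 0, 0]},
    {"slide": [-25, -26, -2], "rotation": [0, 0, 0]},
    {"slide": [-25, -26, -2], "rotation": [0, 0, 0]},
    {"slide": [-25, -26, -2], "rotation": [0, 0, 0]},
    {"slide": [-25, -26, -2], "rotation": [0, 0, 0]},
    {"slide": [-25, -26, -2], "rotation": [0, 0, 0]},
    {"slide": [-25, -26, -2], "rotation": [0, 0, 0]},
    {"slide": [-25, -26, -2], "rotation": [0, 0, 0]},
    {"slide": [-25, -26, -2], "rotation": [0, 0, 0]},
    {"slide": [-25, -26, -2], "rotation": [0, 0, 0]},
    {"slide": [-25, -26, -2], "rotation": [0, 0, 0]},
  ],
  fingers=0,
)

```text
time: 3.22
tool_pos: [0.5109, -0.0258, 0.2716]
tool_rot: [0.0, 0.127, 0.992, 0.0]
contact_force: [0.6, 1.2, 1.1]
gripper_width: 0.002
```

Request:
jog_arm(
  increments=[
    {"slide": [-27, -25, 0], "rotation": [0, 0, 0]},
    {"slide": [-27, -25, 0], "rotation": [0, 0, 0]},
    {"slide": [-27, -25, 0], "rotation": [0, 0, 0]},
    {"slide": [-27, -25, 0], "rotation": [0, 0, 0]},
    {"slide": [0, 0, 0], "rotation": [0, 0, 6.5]},
    {"slide": [0, 0, 0], "rotation": [0, 0, 6.5]},
    {"slide": [0, 0, 0], "rotation": [0, 0, 6.5]},
    {"slide": [0, 0, 0], "rotation": [0, 0, 6.5]},
    {"slide": [0, 0, 0], "rotation": [0, 0, 6.5]},
    {"slide": [0, 0, 0], "rotation": [0, 0, 6.5]},
    {"slide": [0, 0, 0], "rotation": [0, 0, 6.5]},
    {"slide": [0, 0, 0], "rotation": [0, 0, 6.5]},
    {"slide": [0, 0, 0], "rotation": [0, 0, 6.5]},
    {"slide": [0, 0, 0], "rotation": [0, 0, 6.5]},
    {"slide": [0, 0, 0], "rotation": [0, 0, 6.5]},
    {"slide": [0, 0, 0], "rotation": [0, 0, 3.9]},
    {"slide": [0, 0, 0], "rotation": [0, 0, 0]},
    {"slide": [0, 0, 0], "rotation": [0, 0, 0]},
  ],
)

```text
time: 4.72
tool_pos: [0.5898, -0.1478, 0.2713]
tool_rot: [-0.0, 0.706, 0.708, -0.0]
contact_force: [-0.5, -0.6, 0.2]
gripper_width: 0.001
```

```bash
python3 - <<'E'
from h import *
s=state();print(s['time'],np.round(s['tool_pos'],4),np.round(s['tool_rot'],4),np.round(s['joint_pos'],2),s['gripper_width'])
f=grab('wrist','w2.png')
print('cam',np.round(-np.array(f['R']).T@f['t'],3),np.round(f['R'],2))
for n,z in [('wheel_centre',.05),('yellow_lug',.058),('pointer',.058),('counter',0),('tray_mid',.017),('jar_mid',.0375)]:
    for r in place_of(n,'wrist')[:2]: print(n,np.round(r['uv'],1),round(r['score'],2),np.round(at_z(f,r['uv'],z),4))
E
```

```text
4.7167 [ 0.5898 -0.1478  0.2713] [-0.      0.7061  0.7081 -0.    ] [-0.37 -0.01  1.61 -0.    1.54 -0.37] 0.0014729953951433455
cam [ 0.588 -0.081  0.414] [[ 1.    0.    0.  ]
 [ 0.   -0.96  0.26]
 [ 0.   -0.26 -0.96]]
wheel_centre [275.6 144.5] 0.72 [ 0.59   -0.1049  0.05  ]
yellow_lug [222.  140.4] 0.67 [ 0.5306 -0.1002  0.058 ]
pointer [339.8 145.6] 0.59 [ 0.6613 -0.1053  0.058 ]
pointer [326.7 269. ] 0.35 [ 0.6539 -0.2554  0.058 ]
counter [274.3 141.9] 0.78 [ 0.5885 -0.1049  0.    ]
jar_mid [327.8 269.5] 0.64 [ 0.6591 -0.2661  0.0375]
```

View pics/w2.png

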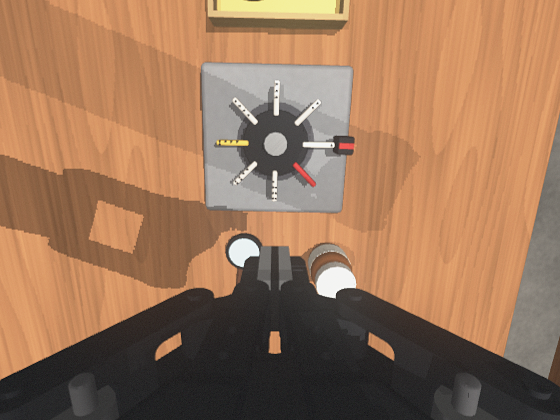

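The wrist picture confirms lug one at the pointer (340,145), red at (304,174), and yellow at (232,143) on the robot side. The centre is about (0.591,-0.104) and all cameras agree on it. I'll push at the near side towards +y (tool +x), lowering the finger outside the lugs first.

Request:
jog_arm(
  increments=[
    {"slide": [3, -15, 25], "rotation": [0, 0, 0]},
    {"slide": [3, -15, 25], "rotation": [0, 0, 0]},
    {"slide": [3, -15, 25], "rotation": [0, 0, 0]},
    {"slide": [3, -15, 25], "rotation": [0, 0, 0]},
    {"slide": [3, -15, 25], "rotation": [0, 0, 0]},
    {"slide": [4, -17, 25], "rotation": [0, 0, 0]},
    {"slide": [0, 0, 20], "rotation": [0, 0, 0]},
    {"slide": [0, 0, 20], "rotation": [0, 0, 0]},
    {"slide": [0, 0, 20], "rotation": [0, 0, 0]},
    {"slide": [0, 0, 16], "rotation": [0, 0, 0]},
    {"slide": [0, 0, 0], "rotation": [0, 0, 0]},
    {"slide": [0, 0, 0], "rotation": [0, 0, 0]},
  ],
)

```text
time: 6.07
tool_pos: [0.4971, -0.1287, 0.0447]
tool_rot: [-0.001, 0.707, 0.708, -0.0]
contact_force: [0.1, 0.1, 1.5]
gripper_width: -0.0
```

```bash
python3 - <<'E'
from h import *
f=grab('side','s3.png')
cv2.imwrite('pics/s3c.png',cv2.resize(f['frame'][180:400,220:480],None,fx=2.7,fy=2.7,interpolation=2))
print(np.round(state()['tool_pos'],4))
E
```

```text
[ 0.4981 -0.1291  0.0459]
```

View pics/s3c.png

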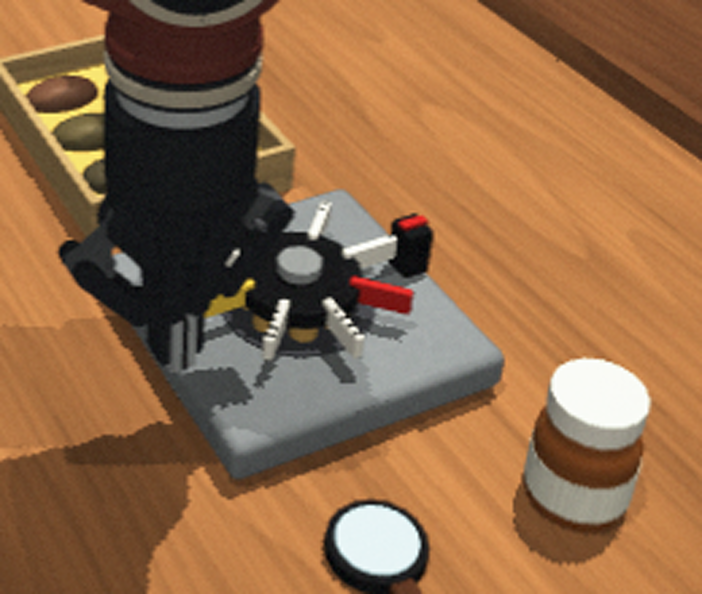

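```bash
python3 - <<'E'
from h import *
f=grab('side')
for x in (.54,.555,.57):
  for z in (.06,.08,.1,.12,.14): print(x,z,np.round((proj(f,[x,-.129,z])[0]-[220,180])*2.7))
E
```

```text
0.54 0.06 [243. 313.]
0.54 0.08 [244. 285.]
0.54 0.1 [246. 257.]
0.54 0.12 [248. 227.]
0.54 0.14 [249. 197.]
0.555 0.06 [266. 305.]
0.555 0.08 [268. 278.]
0.555 0.1 [270. 249.]
0.555 0.12 [272. 220.]
0.555 0.14 [274. 189.]
0.57 0.06 [290. 297.]
0.57 0.08 [292. 270.]
0.57 0.1 [294. 241.]
0.57 0.12 [297. 212.]
0.57 0.14 [299. 182.]
```

The finger is beside the yellow lug, over the base's near edge, and the knuckles are at z≈0.11, well clear. First click: in, push, out.

Request:
jog_arm(
  increments=[
    {"slide": [0, 9, 0], "rotation": [0, 0, 0]},
    {"slide": [0, 9, 0], "rotation": [0, 0, 0]},
    {"slide": [0, 9, 0], "rotation": [0, 0, 0]},
    {"slide": [4, 0, 0], "rotation": [0, 0, 0]},
    {"slide": [4, 0, 0], "rotation": [0, 0, 0]},
    {"slide": [4, 0, 0], "rotation": [0, 0, 0]},
    {"slide": [4, 0, 0], "rotation": [0, 0, 0]},
    {"slide": [4, 0, 0], "rotation": [0, 0, 0]},
    {"slide": [4, 0, 0], "rotation": [0, 0, 0]},
    {"slide": [4, 0, 0], "rotation": [0, 0, 0]},
    {"slide": [4, 0, 0], "rotation": [0, 0, 0]},
    {"slide": [4, 0, 0], "rotation": [0, 0, 0]},
    {"slide": [4, 0, 0], "rotation": [0, 0, 0]},
    {"slide": [2, 0, 0], "rotation": [0, 0, 0]},
    {"slide": [0, 0, 0], "rotation": [0, 0, 0]},
    {"slide": [0, 0, 0], "rotation": [0, 0, 0]},
  ],
)

```text
time: 7.5
tool_pos: [0.5247, -0.0868, 0.0453]
tool_rot: [-0.0, 0.707, 0.708, -0.0]
contact_force: [-0.1, 0.0, -0.6]
gripper_width: -0.003
```

```bash
python3 - <<'E'
from h import *
f=grab('side')
cv2.imwrite('pics/s4c.png',cv2.resize(f['frame'][180:400,220:480],None,fx=2.7,fy=2.7,interpolation=2))
g=grab('wrist','w4.png')
s=state();print(np.round(s['tool_pos'],4),s['contact_force'])
E
```

```text
[ 0.5247 -0.087   0.0453] [ 0.22051708  0.0302686  -0.83038703]
```

View pics/s4c.png

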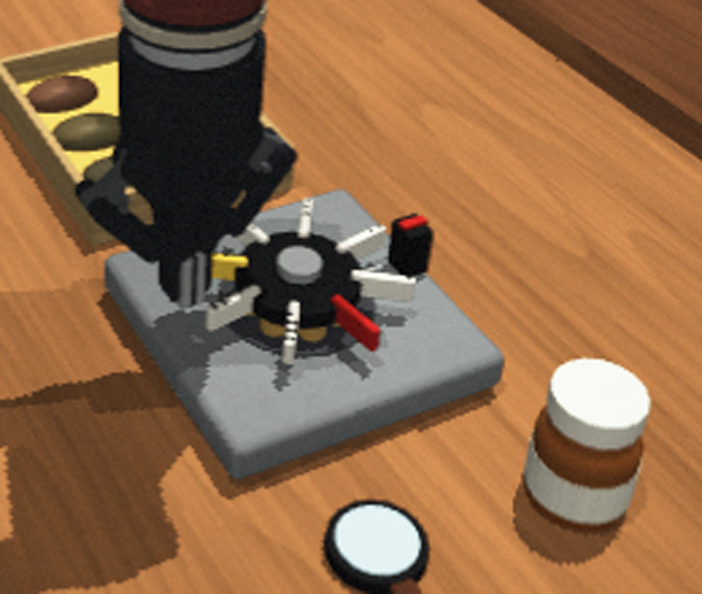

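View pics/w4.png

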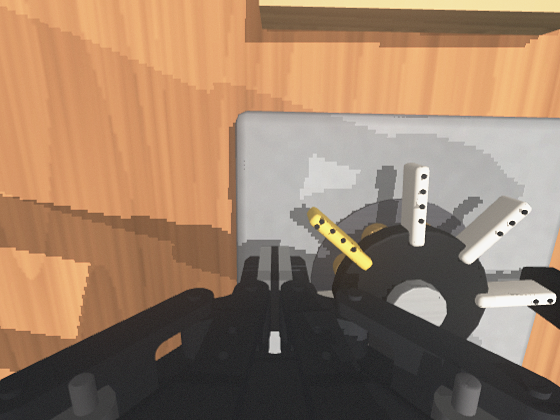

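Request:
jog_arm(
  increments=[
    {"slide": [0, -9, 0], "rotation": [0, 0, 0]},
    {"slide": [0, -9, 0], "rotation": [0, 0, 0]},
    {"slide": [0, -9, 0], "rotation": [0, 0, 0]},
    {"slide": [-14, 0, 0], "rotation": [0, 0, 0]},
    {"slide": [-14, 0, 0], "rotation": [0, 0, 0]},
    {"slide": [-14, 0, 0], "rotation": [0, 0, 0]},
    {"slide": [0, 0, 0], "rotation": [0, 0, 0]},
    {"slide": [0, 0, 0], "rotation": [0, 0, 0]},
  ],
)

```text
time: 8.27
tool_pos: [0.497, -0.1291, 0.0453]
tool_rot: [-0.0, 0.707, 0.707, 0.0]
contact_force: [-0.3, 0.5, -0.0]
gripper_width: 0.003
```

```bash
cat > look.py <<'E'
from h import *
import sys
n=sys.argv[1]
f=grab('side')
a=cv2.resize(f['frame'][200:340,250:400],None,fx=2.6,fy=2.6,interpolation=2)
g=grab('wrist')['frame'][100:400,200:560]
g=cv2.resize(g,None,fx=1.1,fy=1.1)
h=max(a.shape[0],g.shape[0]);o=np.zeros((h,a.shape[1]+g.shape[1],3),np.uint8)
o[:a.shape[0],:a.shape[1]]=a;o[:g.shape[0],a.shape[1]:]=g
cv2.imwrite(f'pics/{n}.png',o)
for nm,z in [('wheel_centre',.05),('yellow_lug',.058),('pointer',.058)]:
    for r in place_of(nm,'side')[:1]: print(nm,round(r['score'],2),np.round(at_z(f,r['uv'],z),4))
s=state();print(s['time'],np.round(s['tool_pos'],4),np.round(s['contact_force'],1))
E
python3 look.py c1
```

```text
wheel_centre 0.59 [ 0.5879 -0.1022  0.05  ]
pointer 0.67 [ 0.6623 -0.1059  0.058 ]
8.5167 [ 0.4975 -0.1283  0.0452] [-1.1  0.8  0.6]
```

View pics/c1.png

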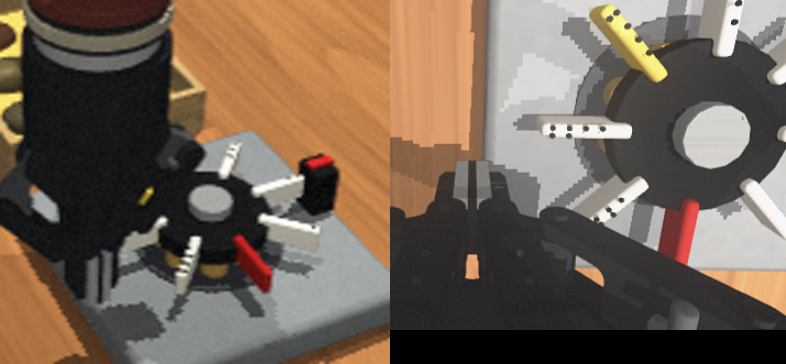

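The wheel has clicked to two: the pointer lug's end is back at (366,270), as at the start. While the finger was still in, the trailing lug rested against its back, so I'll push 3 mm further and then withdraw. Second click:

Request:
jog_arm(
  increments=[
    {"slide": [0, 9, 0], "rotation": [0, 0, 0]},
    {"slide": [0, 9, 0], "rotation": [0, 0, 0]},
    {"slide": [0, 9, 0], "rotation": [0, 0, 0]},
    {"slide": [5, 0, 0], "rotation": [0, 0, 0]},
    {"slide": [5, 0, 0], "rotation": [0, 0, 0]},
    {"slide": [5, 0, 0], "rotation": [0, 0, 0]},
    {"slide": [5, 0, 0], "rotation": [0, 0, 0]},
    {"slide": [5, 0, 0], "rotation": [0, 0, 0]},
    {"slide": [5, 0, 0], "rotation": [0, 0, 0]},
    {"slide": [5, 0, 0], "rotation": [0, 0, 0]},
    {"slide": [5, 0, 0], "rotation": [0, 0, 0]},
    {"slide": [5, 0, 0], "rotation": [0, 0, 0]},
    {"slide": [0, 0, 0], "rotation": [0, 0, 0]},
    {"slide": [0, 0, 0], "rotation": [0, 0, 0]},
  ],
)

```text
time: 9.68
tool_pos: [0.5246, -0.0836, 0.0453]
tool_rot: [-0.0, 0.707, 0.708, -0.0]
contact_force: [-0.5, 0.4, -0.7]
gripper_width: -0.004
```

Request:
jog_arm(
  increments=[
    {"slide": [0, -9, 0], "rotation": [0, 0, 0]},
    {"slide": [0, -9, 0], "rotation": [0, 0, 0]},
    {"slide": [0, -9, 0], "rotation": [0, 0, 0]},
    {"slide": [-15, 0, 0], "rotation": [0, 0, 0]},
    {"slide": [-15, 0, 0], "rotation": [0, 0, 0]},
    {"slide": [-15, 0, 0], "rotation": [0, 0, 0]},
    {"slide": [0, 0, 0], "rotation": [0, 0, 0]},
    {"slide": [0, 0, 0], "rotation": [0, 0, 0]},
  ],
)

```text
time: 10.35
tool_pos: [0.497, -0.1293, 0.0453]
tool_rot: [-0.0, 0.707, 0.707, 0.0]
contact_force: [0.3, 0.7, -0.0]
gripper_width: -0.002
```

```bash
python3 look.py c2
```

```text
wheel_centre 0.67 [ 0.5899 -0.1053  0.05  ]
pointer 0.95 [ 0.6627 -0.105   0.058 ]
10.6 [ 0.4975 -0.1283  0.0452] [0.8 0.4 0.2]
```

View pics/c2.png

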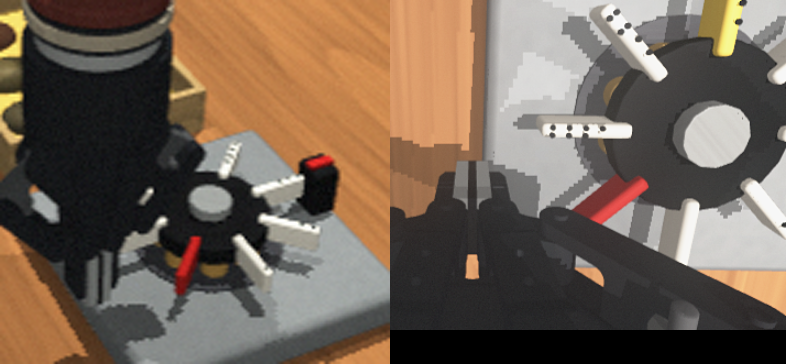

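Yellow is now a quarter turn before the pointer, so the wheel shows three and the base hasn't moved. Third click:

Request:
jog_arm(
  increments=[
    {"slide": [0, 9, 0], "rotation": [0, 0, 0]},
    {"slide": [0, 9, 0], "rotation": [0, 0, 0]},
    {"slide": [0, 9, 0], "rotation": [0, 0, 0]},
    {"slide": [5, 0, 0], "rotation": [0, 0, 0]},
    {"slide": [5, 0, 0], "rotation": [0, 0, 0]},
    {"slide": [5, 0, 0], "rotation": [0, 0, 0]},
    {"slide": [5, 0, 0], "rotation": [0, 0, 0]},
    {"slide": [5, 0, 0], "rotation": [0, 0, 0]},
    {"slide": [5, 0, 0], "rotation": [0, 0, 0]},
    {"slide": [5, 0, 0], "rotation": [0, 0, 0]},
    {"slide": [5, 0, 0], "rotation": [0, 0, 0]},
    {"slide": [5, 0, 0], "rotation": [0, 0, 0]},
    {"slide": [0, 0, 0], "rotation": [0, 0, 0]},
    {"slide": [0, 0, 0], "rotation": [0, 0, 0]},
  ],
)

```text
time: 11.77
tool_pos: [0.5246, -0.0836, 0.0453]
tool_rot: [-0.0, 0.707, 0.708, -0.0]
contact_force: [0.3, -0.8, 0.4]
gripper_width: 0.001
```

Request:
jog_arm(
  increments=[
    {"slide": [0, -9, 0], "rotation": [0, 0, 0]},
    {"slide": [0, -9, 0], "rotation": [0, 0, 0]},
    {"slide": [0, -9, 0], "rotation": [0, 0, 0]},
    {"slide": [-15, 0, 0], "rotation": [0, 0, 0]},
    {"slide": [-15, 0, 0], "rotation": [0, 0, 0]},
    {"slide": [-15, 0, 0], "rotation": [0, 0, 0]},
    {"slide": [0, 0, 0], "rotation": [0, 0, 0]},
    {"slide": [0, 0, 0], "rotation": [0, 0, 0]},
    {"slide": [0, 0, 0], "rotation": [0, 0, 0]},
    {"slide": [0, 0, 0], "rotation": [0, 0, 0]},
    {"slide": [0, 0, 0], "rotation": [0, 0, 0]},
    {"slide": [0, 0, 0], "rotation": [0, 0, 0]},
    {"slide": [0, 0, 0], "rotation": [0, 0, 0]},
    {"slide": [0, 0, 0], "rotation": [0, 0, 0]},
    {"slide": [0, 0, 0], "rotation": [0, 0, 0]},
    {"slide": [0, 0, 0], "rotation": [0, 0, 0]},
    {"slide": [0, 0, 0], "rotation": [0, 0, 0]},
    {"slide": [0, 0, 0], "rotation": [0, 0, 0]},
  ],
)

```text
time: 13.27
tool_pos: [0.4977, -0.1289, 0.0453]
tool_rot: [-0.0, 0.707, 0.707, -0.0]
contact_force: [-0.1, -0.0, -0.1]
gripper_width: 0.0
```

```bash
python3 look.py c3
```

```text
wheel_centre 0.84 [ 0.5907 -0.1067  0.05  ]
yellow_lug 0.81 [ 0.6328 -0.0647  0.058 ]
pointer 0.97 [ 0.6613 -0.106   0.058 ]
13.5167 [ 0.4978 -0.129   0.0453] [0.3 0.8 0.1]
```

View pics/c3.png

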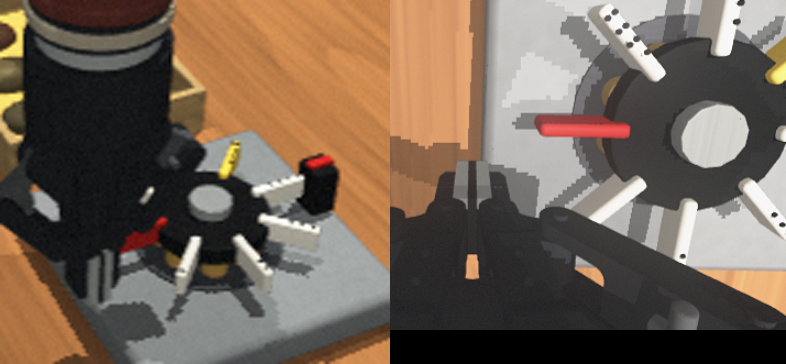

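Yellow is at +45°, so four is clicked in at the pointer and has been settled there for over a second. Last click, then back off and up.

Request:
jog_arm(
  increments=[
    {"slide": [0, 9, 0], "rotation": [0, 0, 0]},
    {"slide": [0, 9, 0], "rotation": [0, 0, 0]},
    {"slide": [0, 9, 0], "rotation": [0, 0, 0]},
    {"slide": [5, 0, 0], "rotation": [0, 0, 0]},
    {"slide": [5, 0, 0], "rotation": [0, 0, 0]},
    {"slide": [5, 0, 0], "rotation": [0, 0, 0]},
    {"slide": [5, 0, 0], "rotation": [0, 0, 0]},
    {"slide": [5, 0, 0], "rotation": [0, 0, 0]},
    {"slide": [5, 0, 0], "rotation": [0, 0, 0]},
    {"slide": [5, 0, 0], "rotation": [0, 0, 0]},
    {"slide": [5, 0, 0], "rotation": [0, 0, 0]},
    {"slide": [5, 0, 0], "rotation": [0, 0, 0]},
    {"slide": [0, 0, 0], "rotation": [0, 0, 0]},
    {"slide": [0, 0, 0], "rotation": [0, 0, 0]},
  ],
)

```text
time: 14.68
tool_pos: [0.5246, -0.0835, 0.0453]
tool_rot: [-0.0, 0.707, 0.708, -0.0]
contact_force: [0.5, 0.2, 1.1]
gripper_width: -0.001
```

Request:
jog_arm(
  increments=[
    {"slide": [0, -9, 0], "rotation": [0, 0, 0]},
    {"slide": [0, -9, 0], "rotation": [0, 0, 0]},
    {"slide": [0, -9, 0], "rotation": [0, 0, 0]},
    {"slide": [-15, 0, 0], "rotation": [0, 0, 0]},
    {"slide": [0, 0, -20], "rotation": [0, 0, 0]},
    {"slide": [0, 0, -30], "rotation": [0, 0, 0]},
    {"slide": [0, 0, -30], "rotation": [0, 0, 0]},
    {"slide": [0, 0, -30], "rotation": [0, 0, 0]},
    {"slide": [0, 0, -30], "rotation": [0, 0, 0]},
    {"slide": [0, 0, -30], "rotation": [0, 0, 0]},
    {"slide": [0, 0, -30], "rotation": [0, 0, 0]},
    {"slide": [0, 0, 0], "rotation": [0, 0, 0]},
    {"slide": [0, 0, 0], "rotation": [0, 0, 0]},
    {"slide": [0, 0, 0], "rotation": [0, 0, 0]},
    {"slide": [0, 0, 0], "rotation": [0, 0, 0]},
  ],
)

```text
time: 15.93
tool_pos: [0.4964, -0.0987, 0.2432]
tool_rot: [-0.002, 0.707, 0.707, -0.001]
contact_force: [-0.2, -0.3, -0.6]
gripper_width: 0.0
```

```bash
python3 look.py c4; python3 - <<'E'
from h import *
f=grab('side','s9.png')
for n,z in [('counter',0),('tray_mid',.017),('jar_mid',.0375),('lens_mid',.005),('yellow_lug',.058)]:
    for r in place_of(n,'side')[:1]: print(n,np.round(at_z(f,r['uv'],z),4))
E
```

```text
wheel_centre 0.91 [ 0.5897 -0.1029  0.05  ]
yellow_lug 0.88 [ 0.6504 -0.1155  0.058 ]
pointer 0.97 [ 0.6701 -0.1022  0.058 ]
16.1833 [ 0.4973 -0.0988  0.2441] [-0.  -0.6 -0.7]
counter [ 0.6933 -0.2439  0.    ]
tray_mid [0.5982 0.1288 0.017 ]
jar_mid [ 0.6627 -0.2662  0.0375]
lens_mid [ 0.5493 -0.2565  0.005 ]
yellow_lug [ 0.6511 -0.1064  0.058 ]
```

View pics/c4.png

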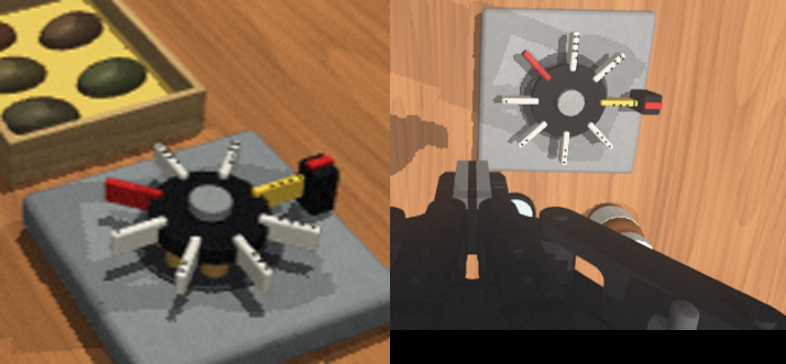

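Yellow rests at the pointer, the gripper is clear, and nothing else has moved. The last "counter" network report landed on the jar, but the base outline in the pictures is unchanged. Handing in.

```bash
python3 - <<'E'
from h import *
a=cv2.imread('pics/side0.png').astype(int);b=cv2.imread('pics/s9.png').astype(int)
d=np.abs(a-b).max(2)
print([ (n,(d[y0:y1,x0:x1]>60).mean().round(4)) for n,x0,y0,x1,y1 in [('base edge',300,335,410,360),('jar',410,310,465,390),('lens',335,360,385,420),('tray',215,185,330,275)]])
manip.job_done()
E
```

```text
[('base edge', np.float64(0.0)), ('jar', np.float64(0.0)), ('lens', np.float64(0.0)), ('tray', np.float64(0.0136))]
the job is handed in; nothing more can be done
```

The counter now shows five, with the yellow lug resting at the pointer; I handed the job in at about 16 s of the 64 s allowed. The wheel started at one. I pushed a lug with the shut fingertips on the robot's side, one click at a time. It settled at four for over a second before the last click, and it never ran past five.

**Last checks:**
- **Wheel:** both the side and wrist pictures show the yellow lug at the pointer, with the gripper about 0.2 m above the counter's base.
- **Forces:** the force readings at the end of each move stayed under 2 N.
- **Jar, lens and base edge:** comparing the first and last side pictures showed no change around any of them.
- **Tray:** 1.4 % of the pixels in that area differed. I put this down to the shadow or the wheel's edge falling in that area, but did not look into it.

**What disagreed:**
- **Counter position:** the last network report for the counter's origin landed near the jar, at (0.69, -0.24). I took it as a false detection, since the wheel centre stayed at (0.59, -0.10) and the base outline had not moved.
- **Tray position:** the network's final tray position was about 8 mm from its first, although the tray looks unmoved in the pictures.
- **First click:** the trailing lug rested against the back of the finger until I withdrew it, and then the wheel snapped home. I pushed 3 mm further on the later clicks.

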